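Assemble and lock the basket mould

TASK

Fit the two loose wooden mould blocks, the orange one and the olive one, into the recesses of the mould frame that match their shapes, so that each lies flush and flat. Then turn the black knob in the middle anticlockwise until its white pointer meets the red index mark, which swings the steel keeper bar over both blocks. Let go of everything, and leave the mallet, the jar and the bodkin where they are.

Things in the scene. Friction and masses are not known exactly. Their poses are not given: they have to be found in the camera images.
- jig: Mould frame fixed to the table, 148 (its x) by 240 mm (its y). Plywood floor 12 mm high; dark rims and a pale T-shaped key, tops 36 mm high. Origin: on the table, under the knob's axis. Inner space x -44 to 72, y -104 to 104 mm; the key fills x -44 to 32 with |y| < 26, and x 32 to 72 with |y| < 48; the L-shaped recesses left (+y) and right (-y) remain. Place and yaw vary.
- left_seat (a point): Point on the floor of the left recess (12 mm above the table) where the orange block's origin lies when it is seated, 10 mm along x and +70 mm along y of the jig; axes parallel to the jig's.
- right_seat (a point): The same for the olive block in the right recess: 10 mm along x and -70 mm along y of the jig.
- left_block: Orange L-shaped mould block, 0.25 kg, 24 mm thick, loose on the table. Origin: underside, below its pale grip batten (24 mm in x, 34 in y, 24 to 54 mm up). Own frame, mm: body x -51 to 19, y -41 to +31; leg x 19 to 59, y -19 to +31. Fits only the jig's left recess, axes parallel to the jig's, 3 mm play per side, square edges. The other block is its mirror image.
- right_block: Olive green L-shaped mould block, 0.25 kg, 24 mm thick, loose on the table. Origin: underside, below its pale grip batten (24 mm in x, 34 in y, 24 to 54 mm up). Own frame, mm: body x -51 to 19, y +41 to -31; leg x 19 to 59, y +19 to -31. Fits only the jig's right recess, axes parallel to the jig's, 3 mm play per side, square edges. The other block is its mirror image.
- knob (a joint): Knob angle (rad) about the jig's origin, growing anticlockwise from above; 0: pointer along the jig's +x. Stops at -0.7 and 0.9, starts at -0.55 to -0.3. Friction 0.08 N m, no spring. It carries a steel keeper bar, 100x16 mm, 0.62 rad anticlockwise of the pointer, 3 to 11 mm above flush blocks: clear of the recesses at the start, over both blocks at the mark; a proud block stops it.
- knob_grip (a point): On the knob's axis, 86 mm above the table, in its black grip bar: 46 mm along the pointer's direction (this x axis) by 20 mm across, 66 to 100 mm above the table. Take the bar across its 20 mm. Below it a disc of 36 mm diameter, 62 to 68 mm high.
- pointer_tip (a point): Tip of the white pointer that turns with the knob, 54 mm from the axis, 42 mm above the table. A white line on top of the grip bar lies over the pointer.
- index_mark (a point): Where the pointer tip must come: 54 mm from the axis, 42 mm above the table, just inside the small red clip (12x7x4 mm) that is fixed on the key at a place that varies, 0.25 to 0.6 rad anticlockwise of the jig's +x.
- mallet: Wooden mallet, 240 mm long, lying on the table beyond the jig; leave alone. Origin near its middle.
- jar: Glass jar with green cap, 68 mm diameter, 95 mm tall, beyond the jig; leave alone. Origin under its middle.
- bodkin: Wood-handled steel bodkin, 170 mm long, lying between robot and jig; leave alone. Origin near its middle.
Mind the look-alikes: they are no part of the job. Leave any blue or yellow look-alike of the left_block alone.

How it is judged (in metres and radians):
On the way, in this order (a step that is already met when the one before it is completed fails the run):
1. one of the blocks lies flush in its own recess, let go (((horizontal distance between left_block and left_seat below 0.006 m and z of left_block in the frame of jig below 0.0145 m and angle between left_block's own z axis and vertical below 0.04 rad and angle between the x axis of left_block and the x axis of jig, either way round below 0.12 rad and contact force between left_block and the fingers below 0.3 N and linear speed of left_block below 0.03 m/s) or (horizontal distance between right_block and right_seat below 0.006 m and z of right_block in the frame of jig below 0.0145 m and angle between right_block's own z axis and vertical below 0.04 rad and angle between the x axis of right_block and the x axis of jig, either way round below 0.12 rad and contact force between right_block and the fingers below 0.3 N and linear speed of right_block below 0.03 m/s))), for 0.2 s.
2. both blocks lie flush in their recesses, let go (horizontal distance between left_block and left_seat below 0.006 m and z of each of left_block, right_block in the frame of jig below 0.0145 m and angle between each of left_block, right_block's own z axis and vertical below 0.04 rad and angle between the x axis of each of left_block, right_block and the x axis of jig, either way round below 0.12 rad and contact force between each of left_block, right_block and the fingers below 0.3 N and linear speed of each of left_block, right_block below 0.03 m/s and horizontal distance between right_block and right_seat below 0.006 m), for 0.2 s.
3. the pointer stands at the red mark (horizontal distance between pointer_tip and index_mark below 0.004 m and velocity of joint knob between -0.05 and 0.05 rad/s), for 0.2 s.
At the end, for the whole second after the job is handed in: Both blocks rest in their own recesses, untouched (origin within 6 mm horizontally of its seat and less than 2.5 mm above the recess floor, tilt under 0.04 rad, square to the jig within 0.12 rad), and the knob is at rest with its pointer tip within 4 mm horizontally of the index mark (all of step 2 and all of step 3).
It fails at once if the mallet is moved by more than 30 mm (distance of mallet from where it was at the start of the episode above 0.03 m).
It fails at once if the jar is moved by more than 30 mm (distance of jar from where it was at the start of the episode above 0.03 m).
It fails at once if the bodkin is moved by more than 30 mm (distance of bodkin from where it was at the start of the episode above 0.03 m).
It also fails if it takes over 72 s, if anything falls off the work surface, if the arm or the gripper's body presses on something with over 40 N, if the wrist force passes 120 N, or if a joint passes its speed limit or range.

ROBOT

A 6-joint arm with a two-finger parallel gripper is mounted at the origin on the work surface. World frame = base frame: x ahead of the robot, y to its left, z up, the work surface at z = 0. Lengths are in mm, angles in degrees, forces in N, time in s.
With the tool pointing down it reaches from about 325 to 875 mm from the base axis. Payload 4.4 kg.
Tool frame: the origin (TCP) lies at the very end of the fingers, on their centre line; the grasp point (between the pads) lies 19 mm behind it; z points along the fingers, y is the direction in which the jaws open and shut (so a half turn about z gives the same grasp; the last joint's range is limited). The gripper opens to 85 mm and grips with 20 to 120 N. Pads are 22 mm wide; open, the fingers measure 114 mm over their backs; the gripper's body (76 mm by 85 mm) begins 54 mm behind the grasp point. The pads swing forward as they close: fully open they stand 13 mm farther back than shut.
Start: joints at [63.742, 11.837, 88.321, -0, 79.842, -8.623], TCP at [174.213, 547.975, 231.282] pointing down, gripper open.
Joint ranges: [-156.59, 156.59], [-49.26, 127.26], [12.9, 141.05], [-63.56, 243.56], [4.71, 150.69], [-161.64, 161.64]. Speed limits (degrees/s): [159.86, 159.86, 180, 180, 180, 180].

INTERFACE

Orientations are given as [roll, pitch, yaw] about the fixed x, y, z axes, in that order (R = Rz(yaw) Ry(pitch) Rx(roll)).
In Python, from workcell import sensors, viewer, ctrl gives the robot as it stands.
- The arm moves only by the tool play_rows, never from a script. Its argument "steps" is a list that holds one entry, the list of rows, each a list of 5 numbers: the closure, from 0 (fully open) to 1 (shut), then the shift along the tool's x, y, z in mm, then the turn about the tool's z in rad. A call has 1 to 20 rows; each row is the pose to reach, as a shift and turn from the pose commanded when the call began, along the tool's axes at that moment; what a row does not reach only later rows make up. A row lasts 1/10 s, in which the tool goes at most 50 mm and 8.59 degrees, less where a joint would pass 70% of its speed; a pose out of reach is approached as far as the arm can. A call with a gripper value outside its range is refused whole. The fingers move at their own pace and stop on an object; "grip_force" is the grip in N (left out, the last holds). Time passes only in rows, so rows that repeat a pose let the fingers close. It gives the time, the measured TCP pose, the force and the opening at its end, in the units of the state.
- sensors.sense(): the state, without advancing time (a new reading comes with each control period).
- viewer.camera(name): name is "scene" or "side" or "wrist"; returns the picture (420x560x3 uint8, red, green, blue); there is no depth.
- viewer.camera_params(name): a dict with "fx", "fy", "cx", "cy" (pixels), "world_from_camera" (4x4, takes a point from camera to world coordinates). Camera axes: x right, y down, z forward; pixel columns grow to the right and rows downward; lengths in mm; the calibration is good to about 2 mm. A picture is of the moment at which its call begins: read the wrist's pose just before it. camera_params takes no time and is no camera call; for the wrist camera it gives the pose at the moment of the call.
- ctrl.sign_off(): hands the job in, once; it reports no verdict.
The state is a dict: "time_s": time; "joint_pos": joint angles; "qvel": joint speeds; "joint_torque": joint torques, N m; "eef_pos": TCP position; "orientation": TCP orientation; "wrist_force": force on the tool from outside, world axes, zero at the start; "ft_torque": the same for the moment, N m; "width": finger opening in mm.
Only numpy, scipy, OpenCV 4.12 (cv2) and the standard library are available. Lean on these libraries where they do the work, as an engineer would, in place of code of your own. Each camera call takes 0.05 s, during which the arm holds its last target. There are 200 camera calls.

## Working session

There is one attempt and no reset: what is moved stays moved. The work goes in short steps, Python scripts to look and compute and a tool call to move; the robot and the scene stay as the last step left them, time stands still between calls to the robot, and variables do not carry over. Pictures are saved under pics/ and viewed, about 8 in all and at most 12, crops included, and the job is handed in when it is done.

Besides the shell and the picture viewer there is one more tool, called after ">>>" by a JSON object that holds its "method" and its "body", one argument or row to a line. play_rows: Moves the arm, as the interface text tells. Its arguments: {"type":"object","properties":{"steps":{"type":"array","items":{"type":"array","items":{"type":"array","items":{"type":"number"}}}},"grip_force":{"type":"number"}},"required":["steps"]}

```bash
mkdir -p pics
cat > h.py <<'E'
import numpy as np, cv2
from workcell import sensors, viewer, ctrl
def snap(cam,fn):
    im=viewer.camera(cam); cv2.imwrite('pics/'+fn,im[:,:,::-1]); return im
def cp(cam):
    p=viewer.camera_params(cam); return p
def ray(cam,u,v,z,p=None):
    p=p or cp(cam); T=np.array(p['world_from_camera'])
    d=T[:3,:3]@np.array([(u-p['cx'])/p['fx'],(v-p['cy'])/p['fy'],1]); o=T[:3,3]
    return o+d*(z-o[2])/d[2]
def proj(p,X):
    T=np.linalg.inv(np.array(p['world_from_camera'])); X=np.atleast_2d(X)
    c=X@T[:3,:3].T+T[:3,3]
    return np.c_[p['fx']*c[:,0]/c[:,2]+p['cx'],p['fy']*c[:,1]/c[:,2]+p['cy']]
E
python3 - <<'E'
from h import *
print(sensors.sense())
for c in('scene','side','wrist'):
    p=cp(c); print(c,p['fx'],np.round(p['world_from_camera'],3).tolist()); snap(c,c+'0.png')
a=cv2.imread('pics/scene0.png');b=cv2.imread('pics/side0.png')
cv2.imwrite('pics/both0.png',cv2.resize(a,(800,600)))
E
```

```text
{'time_s': 0.0, 'joint_pos': array([ 6.37422184e+01,  1.18837445e+01,  8.84058031e+01,  5.91193161e-04,
        7.98411509e+01, -8.62204097e+00]), 'qvel': array([-0.00850468, -0.07912861, -0.0188068 , -0.01514282, -0.10714067,
        0.01902561]), 'joint_torque': array([-3.79137259e-05, -3.83062434e+01, -2.91583139e+01, -2.55010973e-04,
        1.08871632e-02,  3.26466534e-05]), 'eef_pos': array([173.86273371, 547.28699647, 230.12244804]), 'orientation': array([-1.79870866e+02, -2.01688631e-02,  1.62364132e+02]), 'wrist_force': array([-0.16826967, -1.02046886, -0.92403104]), 'ft_torque': array([-0.01015184,  0.039458  ,  0.01210022]), 'width': 85.74146662995204}
scene 406.4915324541477 [[-0.787, 0.409, -0.462, 986.259], [0.617, 0.51, -0.6, 605.758], [-0.01, -0.757, -0.653, 725.81], [0.0, 0.0, 0.0, 1.0]]
side 446.8489135971438 [[0.81, -0.376, 0.45, -36.207], [-0.586, -0.497, 0.64, -768.645], [-0.017, -0.782, -0.623, 890.235], [0.0, 0.0, 0.0, 1.0]]
wrist 372.4414930357092 [[0.303, 0.919, 0.252, 111.126], [0.953, -0.292, -0.082, 568.534], [-0.002, 0.265, -0.964, 372.254], [0.0, 0.0, 0.0, 1.0]]
```

View pics/both0.png

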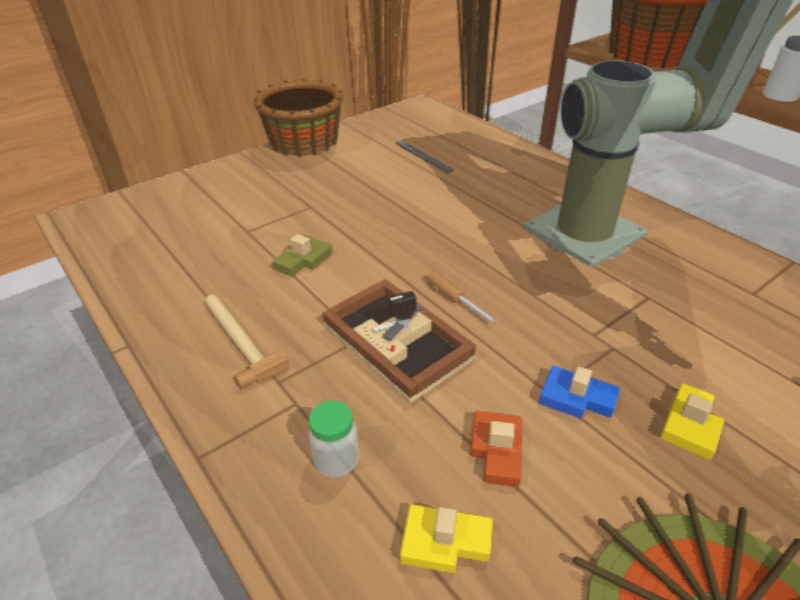

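The scene shows the jig at (400,335) and the orange block at (497,445). The olive block is at (303,253). The blue block (580,390) and the yellow ones (695,420) and (447,537) are look-alikes.

Run:
```python
import cv2,numpy as np
a=cv2.imread('pics/scene0.png');s=cv2.imread('pics/side0.png');w=cv2.imread('pics/wrist0.png')
f=560/800
c=a[int(270*f):int(500*f),int(310*f):int(540*f)]  # jig + orange
print(c.shape, int(270*f),int(310*f))
t=np.zeros((600,800,3),np.uint8)
t[:600,:]=cv2.resize(s,(800,600));cv2.imwrite('pics/s1.png',t)
c=a[185:350,210:390]; cv2.imwrite('pics/c1.png',cv2.resize(c,None,fx=4,fy=3.6,interpolation=cv2.INTER_CUBIC))
```

```text
(161, 161, 3) 189 217
```

View pics/s1.png

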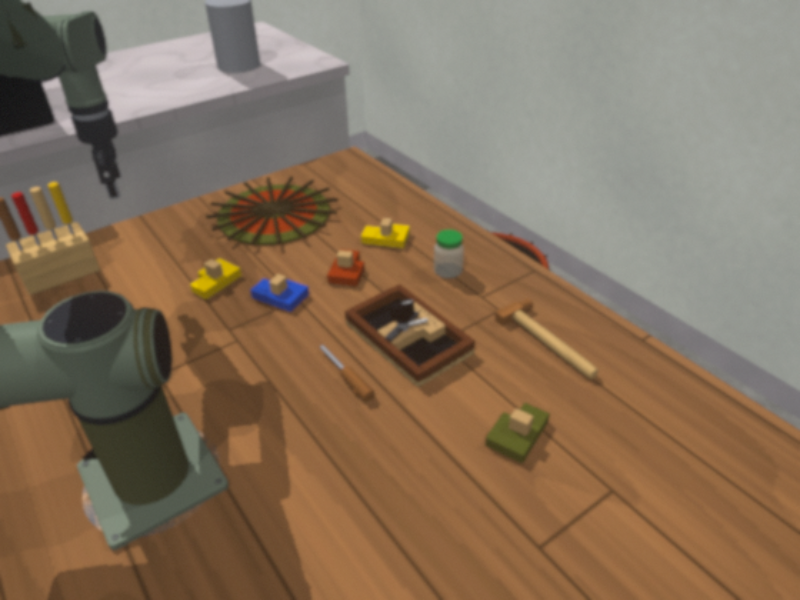

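View pics/c1.png

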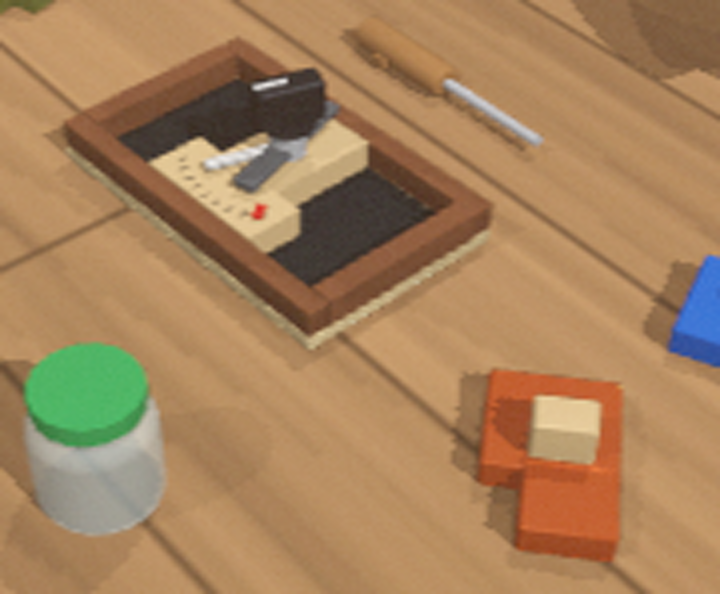

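Crop c1 shows the jig's rim-top corners at about (238,42), (70,128), (318,325) and (490,208). The red mark is at (260,212), the pointer tip at (205,165), and the orange block at (555,460) is clearly the L block I want. Next I'll fit the poses from colour masks.

```bash
cat >> h.py <<'E'
from scipy.optimize import minimize
def box(x0,x1,y0,y1,z0,z1): return np.array([[x,y,z] for x in(x0,x1) for y in(y0,y1) for z in(z0,z1)],float)
def place(P,q):
    c,s=np.cos(q[2]),np.sin(q[2]); return np.c_[q[0]+c*P[:,0]-s*P[:,1],q[1]+s*P[:,0]+c*P[:,1],P[:,2]]
def model(p,q,sg,z=0,ss=4):
    m=np.zeros((420*ss,560*ss),np.uint8)
    for B,v in((box(-51,19,-41,31,z,z+24),1),(box(19,59,-19,31,z,z+24),1),(box(-12,12,-17,17,z+24,z+54),0)):
        B=B*[1,sg,1]; h=cv2.convexHull(((proj(p,place(B,q))+.5)*ss).astype(np.int32)); cv2.fillConvexPoly(m,h,v)
    return cv2.resize(m*255,(560,420),interpolation=cv2.INTER_AREA)/255.
def mask(im,name):
    h=cv2.cvtColor(im,cv2.COLOR_RGB2HSV).astype(int); H,S,V=h[...,0],h[...,1],h[...,2]
    m=((H<=9)&(S>180)&(V>90)) if name=='o' else ((H>=22)&(H<=45)&(S>130)&(V<140)&(V>30))
    n,l,st,c=cv2.connectedComponentsWithStats(m.astype(np.uint8)); return l,st,c
def fit(ims,ms,sg,x0):
    # ims: list of params, ms: masks
    def f(q): return sum((np.abs(model(p,q,sg)-m)).sum()/m.sum() for p,m in zip(ims,ms))
    best=None
    for a in np.radians(np.arange(0,360,30)):
        r=minimize(f,[x0[0],x0[1],a],method='Nelder-Mead',options=dict(initial_simplex=[[x0[0],x0[1],a],[x0[0]+15,x0[1],a],[x0[0],x0[1]+15,a],[x0[0],x0[1],a+.3]],maxiter=90))
        if best is None or r.fun<best.fun: best=r
    return minimize(f,best.x,method='Nelder-Mead',options=dict(initial_simplex=best.x+np.array([[0,0,0],[3,0,0],[0,3,0],[0,0,.05]])))
E
cat > m.py <<'E'
from h import *
S=cv2.imread('pics/scene0.png')[:,:,::-1];D=cv2.imread('pics/side0.png')[:,:,::-1]
P=[cp('scene'),cp('side')]
for n,sg,seeds in(('o',1,((348,311),(242,188))),('g',-1,((212,179),(362,303)))):
    ms=[]
    for im,s in zip((S,D),seeds):
        l,st,c=mask(im,n); ok=[i for i in range(1,len(st)) if st[i,4]>20 and np.hypot(*(c[i]-s))<22]
        print(n,[(st[i,4],c[i].round()) for i in ok]); ms.append(np.isin(l,ok).astype(float))
    x0=ray('scene',*seeds[0],15)
    for sel in([0,1],[0],[1]):
        r=fit([P[i] for i in sel],[ms[i] for i in sel],sg,x0); print(n,sel,r.fun.round(3),r.x[:2].round(1),np.degrees(r.x[2]).round(1)%360)
k=[(238,42),(70,128),(318,325),(490,208)]
w=np.array([ray('scene',210+u/4,185+v/3.6,36)[:2] for u,v in k]); print(w.round(1), np.linalg.norm(np.roll(w,-1,0)-w,axis=1).round(1), w.mean(0))
print('red',ray('scene',210+260/4,185+212/3.6,40),'tip',ray('scene',210+205/4,185+165/3.6,42))
E
python3 m.py
```

```text
o [(np.int32(201), array([341., 297.])), (np.int32(36), array([362., 308.])), (np.int32(272), array([348., 325.]))]
o [(np.int32(283), array([242., 190.]))]
o [0, 1] 2.057 [563.5 290.6] 43.19999999999999
o [0] 1.578 [564.6 289.6] 41.2
o [1] 0.409 [564.7 295.1] 47.6
g []
g [(np.int32(823), array([361., 304.]))]
g [0, 1] inf [ 547.6 -293.7] 0.0
g [0] inf [ 547.6 -293.7] 0.0
g [1] 0.178 [ 544.8 -300.7] 23.0
[[480.4 -98.1]
 [622.4 -87.1]
 [613.  151.6]
 [469.2 137.3]] [142.4 238.9 144.5 235.7] [546.22705117  25.89146067]
red [581.09384821  57.71730182  40.        ] tip [581.22283413   2.64154123  42.        ]h.py:30: RuntimeWarning: divide by zero encountered in scalar divide
  def f(q): return sum((np.abs(model(p,q,sg)-m)).sum()/m.sum() for p,m in zip(ims,ms))
  np.max(np.abs(fsim[0] - fsim[1:])) <= fatol):
```

```bash
sed -i "s/(H<=9)&(S>180)&(V>90)/((H<=11)|(H>=175))\&(S>150)\&(V>60)/; s/(H>=22)&(H<=45)&(S>130)&(V<140)&(V>30)/(H>=22)\&(H<=45)\&(S>90)\&(V<150)\&(V>25)/" h.py
python3 - <<'E'
from h import *
S=cv2.imread('pics/scene0.png'); h=cv2.cvtColor(S,cv2.COLOR_BGR2HSV)
print(h[172:190:3,192:232:4].tolist()[2:4]); print(h[300:330:6,350].tolist())
E
python3 m.py 2>/dev/null | head -8
```

```text
[[[16, 116, 194], [26, 123, 147], [30, 128, 134], [28, 124, 125], [30, 125, 133], [20, 106, 166], [31, 128, 138], [30, 129, 136], [29, 127, 114], [28, 126, 109]], [[24, 125, 143], [30, 128, 134], [29, 129, 134], [30, 126, 134], [30, 128, 133], [29, 124, 109], [30, 125, 135], [29, 120, 127], [29, 124, 109], [15, 122, 148]]]
[[18, 84, 228], [18, 97, 190], [18, 97, 184], [10, 194, 177], [10, 188, 197]]
o [(np.int32(1242), array([348., 315.]))]
o [(np.int32(387), array([242., 190.]))]
o [0, 1] 0.269 [563.4 290.4] 41.2
o [0] 0.09 [564.4 290.1] 41.7
o [1] 0.125 [562.6 292.9] 44.0
g [(np.int32(557), array([211., 180.]))]
g [(np.int32(841), array([361., 304.]))]
g [0, 1] 0.356 [ 545.  -302.2] 23.0
```

```bash
cat >> h.py <<'E'
import sys
def go(x,y,z,yaw,use=None):
    s=sensors.sense(); c=np.array(s['eef_pos']); o=s['orientation']; a=np.radians(o[2])
    d=np.array([x,y,z])-c
    tx=np.array([np.cos(a),np.sin(a)]); ty=np.array([np.sin(a),-np.cos(a)])
    t=-((yaw-o[2]+90)%180-90)
    print('pos',c.round(1),'ori',np.round(o,2),'t',round(s['time_s'],2),'w',round(s['width'],1),'F',np.round(s['wrist_force'],1))
    print('shift',[round(float(v),1) for v in (d[:2]@tx,d[:2]@ty,-d[2])],'turn',round(float(np.radians(t)),3))
E
python3 -c "
from h import *
go(564,290.5,190,131.7)"
```

```text
pos [173.9 547.4 230.4] ori [-1.7990e+02 -2.0000e-02  1.6237e+02] t 0.15 w 85.7 F [-0.2  0.5  0.1]
shift [-449.6, -126.7, 40.4] turn 0.535
```

>>> {"method": "play_rows", "body": {
  "steps": [
    [[0,-449,-127,40,0.535],[0,-449,-127,40,0.535],[0,-449,-127,40,0.535],[0,-449,-127,40,0.535],[0,-449,-127,40,0.535],[0,-449,-127,40,0.535],[0,-449,-127,40,0.535],[0,-449,-127,40,0.535],[0,-449,-127,40,0.535],[0,-449,-127,40,0.535],[0,-449,-127,40,0.535],[0,-449,-127,40,0.535],[0,-449,-127,40,0.535],[0,-449,-127,40,0.535]]
  ]
}}

```text
time_s: 1.55
eef_pos: [562.3, 292.3, 191.5]
orientation: [-180.0, -0.0, 131.8]
wrist_force: [-0.3, -0.6, 0.4]
width: 85.1
```

```bash
python3 -c "
from h import *
go(564,290.5,190,131.7)
p=cp('wrist'); im=snap('wrist','w1.png')
cv2.imwrite('pics/w1b.png',cv2.resize(im[:,:,::-1],(800,600)))
l,st,c=mask(im,'o'); i=1+st[1:,4].argmax(); print(st[i],c[i])
m=(l==i).astype(float)
r=minimize(lambda q:(np.abs(model(p,q,1)-m)).sum()/m.sum(),[564,290,.73],method='Nelder-Mead'); print(r.fun,r.x[:2],np.degrees(r.x[2]))
"
```

```text
pos [562.3 292.3 191.5] ori [-1.8000e+02 -2.0000e-02  1.3185e+02] t 1.55 w 85.1 F [-0.3 -0.6  0.4]
shift [-2.5, 0.1, 1.5] turn 0.003
[ 217  148  130   84 7921] [277.06855195 184.22067921]
0.07337853459778054 [565.18546426 291.54113948] 42.3743563637654
```

View pics/w1b.png

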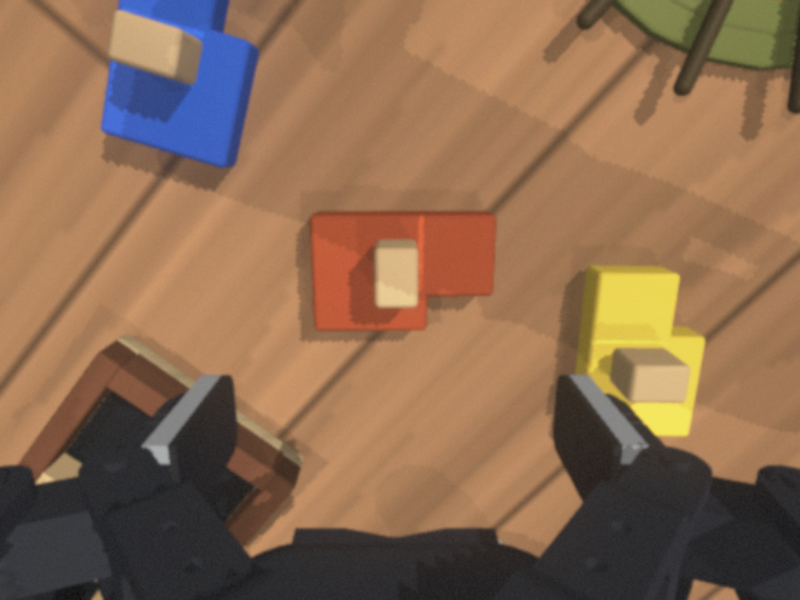

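The view shows the orange block centred between the jaws at (405,265) with its batten across them. The yellow block at (645,350) and the blue one at (180,100) are look-alikes, and both are clear of the jaws. I'll descend and grip.

>>> {"method": "play_rows", "body": {
  "steps": [
    [[0,-2.4,1.5,40,-0.009],[0,-2.4,1.5,80,-0.009],[0,-2.4,1.5,115,-0.009],[0,-2.4,1.5,140,-0.009],[0,-2.4,1.5,155,-0.009],[0,-2.4,1.5,161,-0.009],[0,-2.4,1.5,161,-0.009],[0.9,-2.4,1.5,161,-0.009],[0.9,-2.4,1.5,161,-0.009],[0.9,-2.4,1.5,161,-0.009],[0.9,-2.4,1.5,161,-0.009],[0.9,-2.4,1.5,161,-0.009],[0.9,-2.4,1.5,161,-0.009],[0.9,-2.4,1.5,161,-0.009],[0.9,-2.4,1.5,161,-0.009]]
  ],
  "grip_force": 50
}}

```text
time_s: 3.1
eef_pos: [567.0, 290.2, 31.3]
orientation: [179.9, 0.0, 132.2]
wrist_force: [-0.0, -1.1, 5.7]
width: 22.8
```

```bash
python3 -c "
from h import *
go(545,5,390,93)"
```

```text
pos [567.  290.2  31.3] ori [1.7994e+02 4.0000e-02 1.3223e+02] t 3.1 w 22.8 F [-0.  -1.1  5.7]
shift [-196.4, -208.0, -358.7] turn 0.685
```

>>> {"method": "play_rows", "body": {
  "steps": [
    [[0.9,0,0,-25,0],[0.9,0,0,-60,0],[0.9,0,0,-100,0],[0.9,-20,-20,-140,0.1],[0.9,-50,-50,-180,0.2],[0.9,-80,-80,-215,0.3],[0.9,-110,-115,-250,0.4],[0.9,-140,-150,-290,0.5],[0.9,-165,-180,-325,0.6],[0.9,-185,-198,-350,0.66],[0.9,-196,-208,-358,0.685],[0.9,-196,-208,-358,0.685],[0.9,-196,-208,-358,0.685],[0.9,-196,-208,-358,0.685],[0.9,-196,-208,-358,0.685]]
  ]
}}

```text
time_s: 4.6
eef_pos: [543.3, 6.5, 386.0]
orientation: [-179.8, -0.1, 93.1]
wrist_force: [-0.0, -0.3, -3.2]
width: 22.8
```

```bash
python3 -c "
from h import *
go(545,5,390,93)
p=cp('wrist'); im=snap('wrist','w2.png'); import pickle; pickle.dump(p,open('w2.pkl','wb'))
cv2.imwrite('pics/w2b.png',cv2.resize(im[:,:,::-1],(800,600),interpolation=cv2.INTER_CUBIC))
"
```

```text
pos [543.3   6.5 386. ] ori [-1.7977e+02 -7.0000e-02  9.3080e+01] t 4.6 w 22.8 F [-0.  -0.3 -3.2]
shift [-1.5, 1.6, -4.0] turn 0.001
```

View pics/w2b.png

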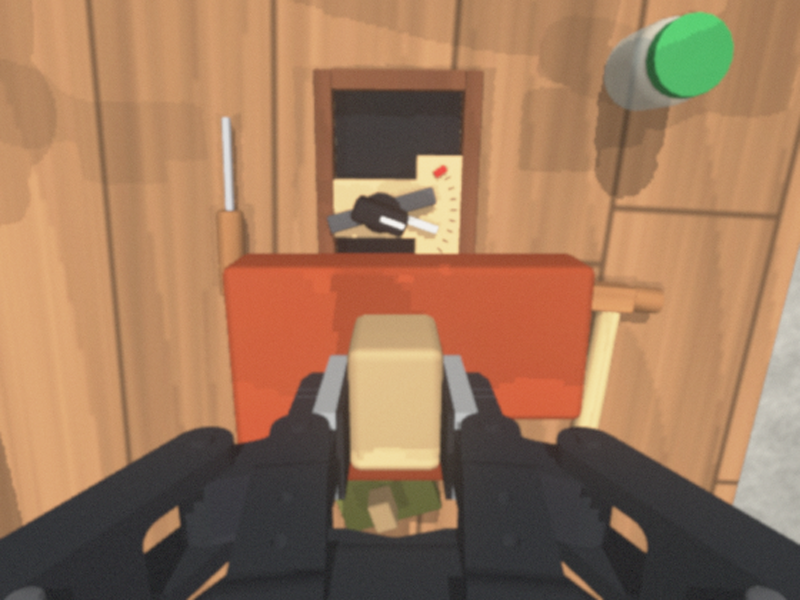

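The view shows the block held straight. The jig's rim-top corners are at (315,70) and (482,70), the red mark at (440,172), the pointer tip at (437,231), and the jar is well right at (690,55).

```bash
python3 -c "
import cv2
a=cv2.imread('pics/w2.png')[40:190,205:355]
cv2.imwrite('pics/w2c.png',cv2.resize(a,(600,600),interpolation=cv2.INTER_CUBIC))
"
```

```text
(no output)
```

View pics/w2c.png

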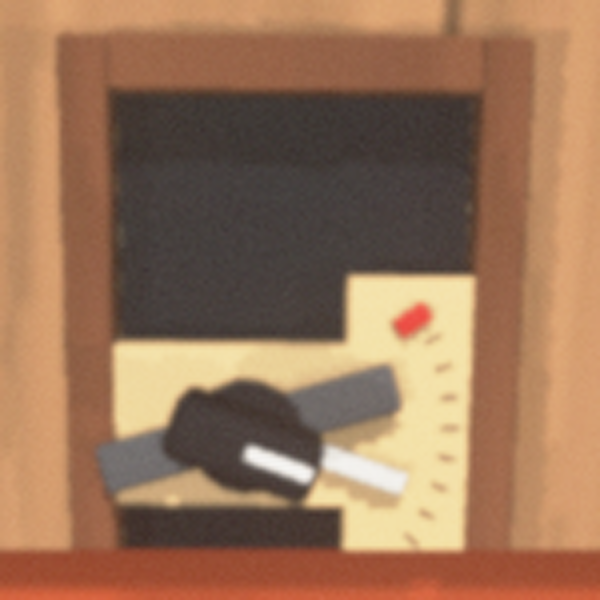

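```bash
cat > j.py <<'E'
from h import *
import pickle
p=pickle.load(open('w2.pkl','rb'))
R=lambda u,v,z: ray(None,205+u/4-.4,40+v/4-.4,z,p)[:2]
obs=[((57,37),(-60,120)),((532,40),(88,120)),((110,93),(-44,104)),((480,93),(72,104)),((346,275),(32,48)),((346,342),(32,26)),((474,275),(72,48)),((113,342),(-44,26)),((342,507),(32,-26)),((119,505),(-44,-26))]
W=np.array([R(*o[0],36) for o in obs]);J=np.array([o[1] for o in obs],float)
def rigid(J,W):
    a,b=J.mean(0),W.mean(0); A,B=J-a,W-b
    th=np.arctan2((A[:,0]*B[:,1]-A[:,1]*B[:,0]).sum(),(A*B).sum()); M=np.array([[np.cos(th),-np.sin(th)],[np.sin(th),np.cos(th)]])
    return th,b-M@a,M
th,o,M=rigid(J,W); print('jig',np.degrees(th),o); print(((W-o)@M-J).round(1).tolist())
print('L seat',o+M@[10,70],'R seat',o+M@[10,-70])
for n,u,v,z in(('red',412,320,40),('tip',405,483,42),('bar a',250,455,100),('bar b',310,477,100),('axis?',245,440,100)):
    q=(R(u,v,z)-o)@M; print(n,q.round(1),np.hypot(*q).round(1),np.arctan2(q[1],q[0]).round(3))
# held block in tool frame: top face z ~ tcp-? ; pixels from w2b
T=np.array([543.3,6.5,386.0]);a=np.radians(93.08);tx=np.array([np.cos(a),np.sin(a)]);ty=np.array([np.sin(a),-np.cos(a)])
for zz in(-4,-7):
  for u,v in((228,268),(592,268),(586,417),(236,440)):
    d=ray(None,u*.7,v*.7,T[2]+zz,p)[:2]-T[:2]; print(zz,(d@tx).round(1),(d@ty).round(1),end=' | ')
  print()
E
python3 j.py
```

```text
jig 2.6769502036084454 [529.99597159  18.38408982]
[[1.1, -1.2], [-0.9, -1.1], [1.0, -1.2], [-0.2, -0.5], [-0.8, 0.6], [-0.5, 1.6], [0.1, 0.9], [0.1, 1.1], [-0.9, -0.2], [0.9, -0.0]]
L seat [536.71573713  88.77474795] R seat [543.25438094 -51.07247633]
red [52.4 34.9] 62.9 0.588
tip [ 51.4 -17.1] 54.2 -0.321
bar a [ 2.2 -0.8] 2.4 -0.337
bar b [19.5 -7. ] 20.7 -0.344
axis? [0.8 3.5] 3.6 1.348
-4 34.6 -45.8 | -4 34.7 56.4 | -4 -11.6 59.1 | -4 -19.6 -47.9 | 
-7 34.0 -46.8 | -7 34.0 57.6 | -7 -13.3 60.3 | -7 -21.4 -48.9 |
```

```bash
cat > b.py <<'E'
from h import *
import pickle
p=pickle.load(open('w2.pkl','rb')); im=cv2.imread('pics/w2.png')[:,:,::-1]
l,st,c=mask(im,'o'); i=1+st[1:,4].argmax(); m=(l==i).astype(float)
for v in(184,190,200,220,260,285): print(v,np.where(m[v])[0][[0,-1]])
print('rows',np.where(m[:,300])[0][0],np.where(m[:,380])[0][[0,-1]])
roi=np.zeros_like(m); roi[:,:600]=0; roi[150:300,140:440]=1; roi[215:,225:335]=0; roi[262:,:240]=0
def f(q):
    mm=np.zeros((420*4,560*4),np.uint8)
    for B in(box(-51,19,-41,31,q[3],q[3]+24),box(19,59,-19,31,q[3],q[3]+24)):
        h=cv2.convexHull(((proj(p,place(B,q[:3]))+.5)*4).astype(np.int32)); cv2.fillConvexPoly(mm,h,255)
    return (np.abs(cv2.resize(mm,(560,420),interpolation=cv2.INTER_AREA)/255.-m)*roi).sum()
x0=np.array([543,8,np.radians(3),355.])
r=minimize(f,x0,method='Nelder-Mead',options=dict(initial_simplex=x0+np.array([[0]*4,[5,0,0,0],[0,5,0,0],[0,0,.05,0],[0,0,0,10]]),maxiter=300))
print(r.fun,r.x[:2],np.degrees(r.x[2]),r.x[3])
E
python3 b.py
```

```text
184 [163 408]
190 [157 415]
200 [156 415]
220 [159 413]
260 [162 408]
285 [164 406]
rows 179 [178 292]
771.4705882352941 [544.20572683   8.19632534] 3.2136438462773427 350.51057740090397
```

```bash
python3 -c "
from h import *
go(537.5,90.5,84,92.8)"
```

```text
pos [543.5   6.4 386.4] ori [-1.7981e+02 -5.0000e-02  9.3090e+01] t 4.65 w 23.2 F [-0.1 -0.4 -3. ]
shift [84.3, -1.4, 302.4] turn 0.005
```

>>> {"method": "play_rows", "body": {
  "steps": [
    [[0.9,40,-1,10,0.005],[0.9,75,-1,40,0.005],[0.9,84,-1,85,0.005],[0.9,84,-1,130,0.005],[0.9,84,-1,175,0.005],[0.9,84,-1,215,0.005],[0.9,84,-1,250,0.005],[0.9,84,-1,275,0.005],[0.9,84,-1,292,0.005],[0.9,84,-1,300,0.005],[0.9,84,-1,300,0.005],[0.9,84,-1,300,0.005],[0.9,84,-1,300,0.005]]
  ]
}}

```text
time_s: 5.95
eef_pos: [540.0, 89.2, 89.8]
orientation: [179.8, 0.0, 92.7]
wrist_force: [-0.0, 0.4, -2.6]
width: 23.1
```

```bash
python3 -c "
from h import *
go(537.5,90.5,84,92.8)
p=cp('wrist'); im=snap('wrist','w3.png'); import pickle; pickle.dump(p,open('w3.pkl','wb'))
s=snap('scene','s3.png')
A=cv2.resize(im[100:300,140:420,::-1],(800,571),interpolation=cv2.INTER_CUBIC)
cv2.imwrite('pics/w3b.png',A)
"
```

```text
pos [540.   89.2  89.8] ori [1.7983e+02 1.0000e-02 9.2710e+01] t 5.95 w 23.1 F [-0.   0.4 -2.6]
shift [1.4, -2.4, 5.8] turn -0.002
```

View pics/w3b.png

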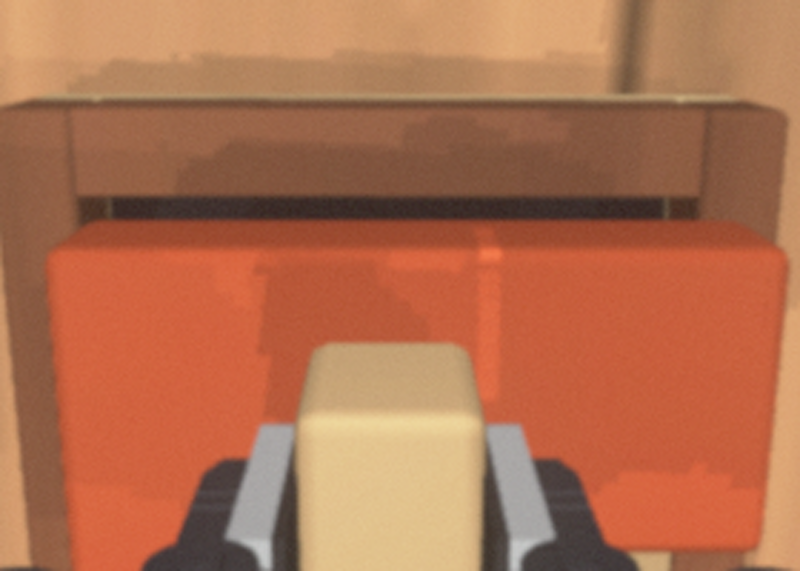

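The view shows the recess's inner rim corners at (76,196) and (700,196), and the rim's outer corners at (3,104) and (787,108). The block's lower edge is at row 222 and its upper edge runs (50,250) to (788,250), so there's a visible gap to close.

```bash
cat > k.py <<'E'
from h import *
import pickle
p=pickle.load(open('w3.pkl','rb')); k=2.857
R=lambda u,v,z: ray(None,140+u/k-.3,100+v/k-.3,z,p)[:2]
for n,u,v in(('in TL',76,196),('in TR',700,196),('out TL',3,104),('out TR',787,108)): print(n,R(u,v,36).round(1))
a=R(76,196,36);b=R(700,196,36); print('w',np.linalg.norm(b-a),np.degrees(np.arctan2(*(b-a)[::-1])))
im=cv2.imread('pics/w3.png')[:,:,::-1]
l,st,c=mask(im,'o'); i=1+st[1:,4].argmax(); m=(l==i).astype(float)
roi=np.zeros_like(m); roi[150:290,140:440]=1; roi[215:,205:355]=0; roi[270:,:240]=0
def f(q):
    mm=np.zeros((420*4,560*4),np.uint8)
    for B in(box(-51,19,-41,31,q[3],q[3]+24),box(19,59,-19,31,q[3],q[3]+24)):
        h=cv2.convexHull(((proj(p,place(B,q[:3]))+.5)*4).astype(np.int32)); cv2.fillConvexPoly(mm,h,255)
    return (np.abs(cv2.resize(mm,(560,420),interpolation=cv2.INTER_AREA)/255.-m)*roi).sum()
x0=np.array([540,91,np.radians(3),55.])
r=minimize(f,x0,method='Nelder-Mead',options=dict(initial_simplex=x0+np.array([[0]*4,[5,0,0,0],[0,5,0,0],[0,0,.05,0],[0,0,0,10]]),maxiter=300))
print(r.fun,roi.sum(),r.x[:2],np.degrees(r.x[2]),r.x[3])
print('bottom +y corners',place(np.array([[-51,31,0],[59,31,0.]]),r.x[:3])[:,:2])
# scene camera rim corners
S=[(238,42),(70,128),(318,325),(490,208)]
E
python3 k.py
```

```text
in TL [481.4 120.5]
in TR [597.2 125.9]
out TL [468.7 136.8]
out TR [611.1 142.7]
w 115.95466527307454 2.6487290971712003
89.72156862745098 29450.0 [540.74840912  91.38845737] 2.6618323544676943 54.80210426518458
bottom +y corners [[488.36376452 119.98651694]
 [598.24507819 125.0950301 ]]
```

>>> {"method": "play_rows", "body": {
  "steps": [
    [[0.9,-2.1,-4,0,0],[0.9,-2.1,-4,0,0],[0.9,-2.1,-4,6,0],[0.9,-2.1,-4,12,0],[0.9,-2.1,-4,14,0],[0.9,-2.1,-4,14,0],[0.9,-2.1,-4,14,0]]
  ]
}}

```text
time_s: 6.75
eef_pos: [534.8, 86.8, 74.1]
orientation: [-180.0, -0.0, 92.7]
wrist_force: [0.1, 0.4, -3.2]
width: 22.8
```

```bash
sed 's/w3.pkl/w4.pkl/;s/w3.png/w4.png/;s/55\.\]/39.]/' k.py > k4.py; python3 -c "
from h import *
p=cp('wrist'); im=snap('wrist','w4.png'); import pickle; pickle.dump(p,open('w4.pkl','wb'))
A=cv2.resize(im[100:300,140:420,::-1],(800,571),interpolation=cv2.INTER_CUBIC)
cv2.imwrite('pics/w4b.png',A)
go(0,0,0,92.7)
"; python3 k4.py | tail -3
```

```text
pos [534.9  86.8  74.3] ori [179.99  -0.    92.69] t 6.8 w 23.0 F [-0.5  0.1 -2.8]
shift [-61.5, -538.4, 74.3] turn -0.0
91.7843137254902 29450.0 [535.50796744  89.06491006] 2.6641789638037934 39.47293601425565
bottom +y corners [[483.12215163 117.66082414]
 [593.00325598 122.7738376 ]]
```

View pics/w4b.png

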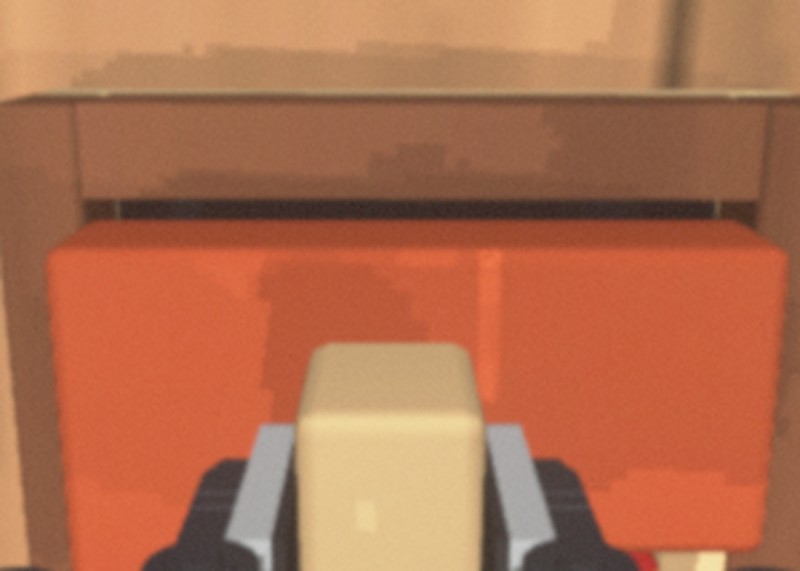

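Inner rim corners are now at (80,199) and (760,199), and the block is about central with its bottom 3 mm above the rim.

Run:
```python
from h import *
import pickle
p=pickle.load(open('w4.pkl','rb')); k=2.857
R=lambda u,v,z: ray(None,140+u/k-.3,100+v/k-.3,z,p)[:2]
a=R(79.5,199,36);b=R(760,199,36);t=np.arctan2(*(b-a)[::-1]);M=np.array([[np.cos(t),-np.sin(t)],[np.sin(t),np.cos(t)]])
print(a,b,np.linalg.norm(b-a),np.degrees(t),'seat',(a+b)/2-M@[4,34],'jig',(a+b)/2-M@[14,104])
```

```text
[481.04387147 120.47296328] [597.28309504 125.88397416] 116.36509844188389 2.6652314745254775 seat [536.74882003  89.02924616] jig [530.01465759  18.63996391]
```

>>> {"method": "play_rows", "body": {
  "steps": [
    [[0.9,0,1.3,0,0],[0.9,0,1.3,0,0],[0.9,0,1.3,5,0],[0.9,0,1.3,10,0],[0.9,0,1.3,15,0],[0.9,0,1.3,20,0],[0.9,0,1.3,25,0],[0.9,0,1.3,26,0],[0.9,0,1.3,26,0],[0.9,0,1.3,26,0]]
  ]
}}

```text
time_s: 7.8
eef_pos: [536.3, 86.8, 48.4]
orientation: [180.0, 0.0, 92.7]
wrist_force: [-0.2, 0.3, -2.8]
width: 22.7
```

>>> {"method": "play_rows", "body": {
  "steps": [
    [[0.9,0,0,1,0],[0.9,0,0,1,0],[0.5,0,0,1,0],[0.3,0,0,1,0],[0.3,0,0,1,0],[0.3,0,0,1,0],[0.3,0,0,1,0],[0.3,0,0,-20,0],[0.3,0,0,-60,0],[0.3,0,0,-100,0],[0.3,0,0,-140,0],[0.3,0,0,-180,0],[0.3,0,0,-190,0],[0.3,0,0,-190,0]]
  ]
}}

```text
time_s: 9.2
eef_pos: [537.7, 86.8, 241.0]
orientation: [179.7, 0.0, 92.7]
wrist_force: [-0.2, 0.5, -0.1]
width: 59.8
```

Run:
```python
from h import *
p=cp('wrist'); im=snap('wrist','w5.png')
cv2.imwrite('pics/w5b.png',cv2.resize(im[60:340,80:480,::-1],(800,560),interpolation=cv2.INTER_CUBIC))
l,st,c=mask(im,'o'); i=1+st[1:,4].argmax(); m=(l==i).astype(float)
for z in(12,36):
  r=minimize(lambda q:(np.abs(model(p,q,1,z)-m)).sum()/m.sum(),[537,89,.046],method='Nelder-Mead'); print(z,r.fun,r.x[:2],np.degrees(r.x[2]))
go(545,-302,190,113)
```

```text
12 0.0593611734770244 [537.22831118  90.42442946] 2.7177087900247248
36 0.26587816195180364 [536.27487067  94.30791636] 2.740228602012585
pos [536.2  86.8 238.5] ori [179.95   0.    92.7 ] t 9.25 w 59.8 F [-0.1  0.4 -0.9]
shift [-388.8, -9.5, 48.5] turn -0.354
```

View pics/w5b.png

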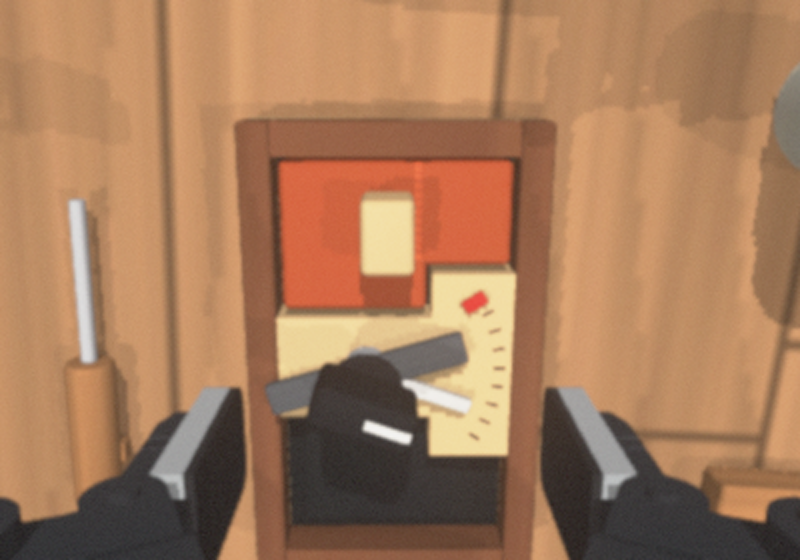

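The orange block lies flush in the left recess at (395,235), and the red mark is at (475,302) with the pointer tip at (468,405). Next is the olive block.

>>> {"method": "play_rows", "body": {
  "steps": [
    [[0,-45,-2,0,-0.05],[0,-90,-3,5,-0.12],[0,-135,-4,10,-0.2],[0,-180,-5,15,-0.27],[0,-225,-6,20,-0.32],[0,-270,-7,30,-0.354],[0,-315,-8,40,-0.354],[0,-355,-9,48,-0.354],[0,-380,-9.5,48,-0.354],[0,-389,-9.5,48,-0.354],[0,-389,-9.5,48,-0.354],[0,-389,-9.5,48,-0.354],[0,-389,-9.5,48,-0.354]]
  ]
}}

```text
time_s: 10.55
eef_pos: [544.9, -300.4, 190.0]
orientation: [-180.0, -0.1, 113.1]
wrist_force: [-1.1, 0.3, 0.3]
width: 85.7
```

Run:
```python
from h import *
p=cp('wrist'); im=snap('wrist','w6.png')
cv2.imwrite('pics/w6b.png',cv2.resize(im[:,:,::-1],(640,480)))
l,st,c=mask(im,'g'); i=1+st[1:,4].argmax(); print(st[i],c[i]); m=(l==i).astype(float)
r=minimize(lambda q:(np.abs(model(p,q,-1)-m)).sum()/m.sum(),[545,-302,.4],method='Nelder-Mead'); print(r.fun,r.x[:2],np.degrees(r.x[2]))
go(r.x[0],r.x[1],30,90+np.degrees(r.x[2]))
```

```text
[ 217  133  130   89 8119] [275.4474689  178.97450425]
0.07918052305292113 [ 546.25273068 -300.02837393] 21.56260736859214
pos [ 545.1 -300.5  190.3] ori [ 1.8000e+02 -3.0000e-02  1.1309e+02] t 10.6 w 85.2 F [-0.3 -0.4 -0.6]
shift [-0.0, 1.2, 160.3] turn 0.027
```

View pics/w6b.png

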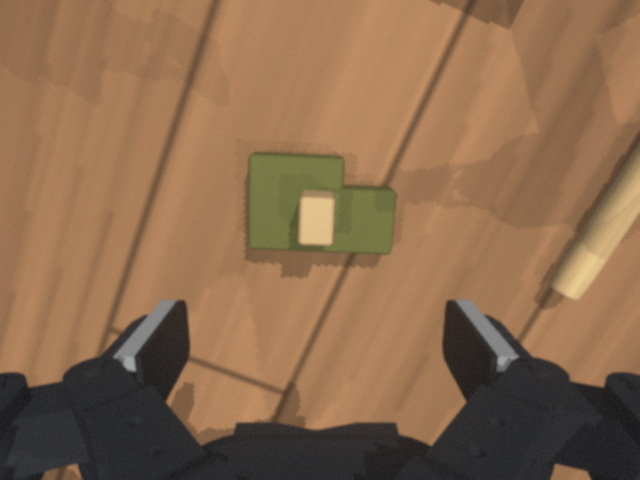

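The olive block is centred at (318,205). The mallet handle's end at (568,295) is clear of the fingers. I'll descend and grip.

>>> {"method": "play_rows", "body": {
  "steps": [
    [[0,0,1.2,40,0.027],[0,0,1.2,80,0.027],[0,0,1.2,115,0.027],[0,0,1.2,140,0.027],[0,0,1.2,155,0.027],[0,0,1.2,160,0.027],[0,0,1.2,160,0.027],[0.9,0,1.2,160,0.027],[0.9,0,1.2,160,0.027],[0.9,0,1.2,160,0.027],[0.9,0,1.2,160,0.027],[0.9,0,1.2,160,0.027],[0.9,0,1.2,160,0.027],[0.9,0,1.2,160,0.027],[0.9,0,1.2,160,0.027]]
  ]
}}

```text
time_s: 12.1
eef_pos: [546.5, -302.4, 31.3]
orientation: [180.0, 0.1, 111.4]
wrist_force: [-1.1, -0.2, 5.3]
width: 23.0
```

Run:
```python
from h import *
go(543,-51,115,92.7)
```

```text
pos [ 546.5 -302.4   31.3] ori [1.7997e+02 9.0000e-02 1.1143e+02] t 12.1 w 23.0 F [-1.1 -0.2  5.3]
shift [235.3, 88.6, -83.7] turn 0.327
```

>>> {"method": "play_rows", "body": {
  "steps": [
    [[0.9,0,0,-25,0],[0.9,0,0,-65,0],[0.9,35,12,-100,0.05],[0.9,75,27,-115,0.12],[0.9,115,43,-115,0.2],[0.9,155,58,-115,0.27],[0.9,195,73,-115,0.31],[0.9,222,83,-115,0.327],[0.9,233,88.6,-115,0.327],[0.9,233,88.6,-115,0.327],[0.9,233,88.6,-100,0.327],[0.9,233,88.6,-80,0.327],[0.9,233,88.6,-65,0.327],[0.9,233,88.6,-55,0.327],[0.9,233,88.6,-52,0.327],[0.9,233,88.6,-52,0.327],[0.9,233,88.6,-52,0.327]]
  ]
}}

```text
time_s: 13.8
eef_pos: [544.1, -53.1, 83.0]
orientation: [179.9, 0.0, 92.7]
wrist_force: [-0.2, 0.7, -2.3]
width: 23.0
```

Run:
```python
from h import *
import pickle
go(0,0,0,92.7)
p=cp('wrist'); im=snap('wrist','w7.png'); pickle.dump(p,open('w7.pkl','wb'))
cv2.imwrite('pics/w7b.png',cv2.resize(im[0:420,:,::-1],(800,600),interpolation=cv2.INTER_CUBIC))
l,st,c=mask(im,'g'); i=1+st[1:,4].argmax(); print(st[i],c[i])
```

```text
pos [544.1 -53.1  83. ] ori [1.7992e+02 3.0000e-02 9.2670e+01] t 13.8 w 23.0 F [-0.2  0.7 -2.3]
shift [78.4, -541.0, 83.0] turn -0.001
[  155   158   258   153 21516] [274.20124558 225.80893289]
```

View pics/w7b.png

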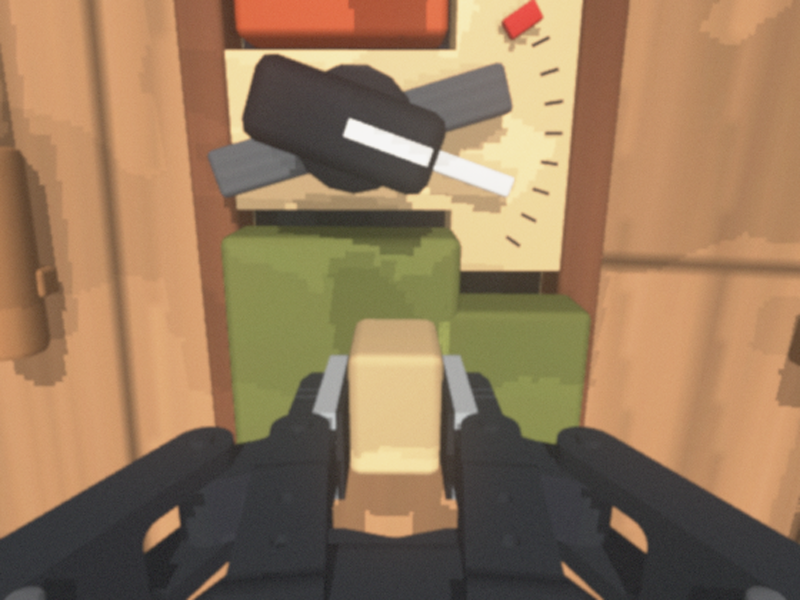

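This is picture 11. It shows the key corners at (225,50), (457,50), (237,209), (448,210), (446,270) and (559,270). The pointer tip is at (511,190), the red clip at (523,19), and the grip bar's line runs (345,128) to (431,157).

```bash
cat > g.py <<'E'
from h import *
import pickle
p=pickle.load(open('w7.pkl','rb'));R=lambda u,v,z: ray(None,u*.7-.15,v*.7-.15,z,p)[:2]
obs=[((225,50),(-44,26)),((457,50),(32,26)),((237,209),(-44,-26)),((448,210),(32,-26)),((446,270),(32,-48)),((559,270),(72,-48))]
W=np.array([R(*o[0],36) for o in obs]);J=np.array([o[1] for o in obs],float)
a,b=J.mean(0),W.mean(0);A,B=J-a,W-b;t=np.arctan2((A[:,0]*B[:,1]-A[:,1]*B[:,0]).sum(),(A*B).sum());M=np.array([[np.cos(t),-np.sin(t)],[np.sin(t),np.cos(t)]]);o=b-M@a
print('jig',np.degrees(t),o,'seat',o+M@[10,-70]);print(((W-o)@M-J).round(1).tolist())
for n,u,v,z in(('red c',523,19,40),('tip',512,188,42),('la',345,128,100),('lb',431,157,100)):
    q=(R(u,v,z)-o)@M; print(n,q.round(1),np.hypot(*q).round(1),np.arctan2(q[1],q[0]).round(3))
im=cv2.imread('pics/w7.png')[:,:,::-1]
l,st,c=mask(im,'g'); i=1+st[1:,4].argmax(); m=(l==i).astype(float)
roi=np.zeros_like(m); roi[150:300,140:440]=1; roi[215:,205:355]=0; roi[300:]=0
def f(q):
    mm=np.zeros((420*4,560*4),np.uint8)
    for B in(box(-51,19,-41,31,q[3],q[3]+24),box(19,59,-19,31,q[3],q[3]+24)):
        B=B*[1,-1,1];h=cv2.convexHull(((proj(p,place(B,q[:3]))+.5)*4).astype(np.int32)); cv2.fillConvexPoly(mm,h,255)
    return (np.abs(cv2.resize(mm,(560,420),interpolation=cv2.INTER_AREA)/255.-m)*roi).sum()
x0=np.array([544,-51,np.radians(3),48.])
r=minimize(f,x0,method='Nelder-Mead',options=dict(initial_simplex=x0+np.array([[0]*4,[5,0,0,0],[0,5,0,0],[0,0,.05,0],[0,0,0,10]]),maxiter=300))
print(r.fun,roi.sum(),r.x[:2],np.degrees(r.x[2]),r.x[3])
d=o+M@[10,-70]-r.x[:2];a=np.radians(92.67);print('shift',d@[np.cos(a),np.sin(a)],d@[np.sin(a),-np.cos(a)])
E
python3 g.py
```

```text
jig 2.31316645992675 [529.72001391  18.63429353] seat [542.53716369 -50.90505269]
[[0.5, -0.4], [0.4, 0.0], [0.6, -0.1], [-0.9, -0.1], [-0.9, 0.2], [0.3, 0.4]]
red c [52.5 34.5] 62.8 0.582
tip [ 51.9 -17.9] 54.9 -0.331
la [ 0.9 -0.6] 1.1 -0.623
lb [20.3 -6.8] 21.4 -0.324
1585.6980392156863 32250.0 [545.0481873  -52.90840944] 1.9190121153940076 47.66718729775524
shift 2.118154000159648 -2.414974429037745
```

```bash
cat >> g.py <<'E'
print('--')
mm=np.zeros((420,560),np.uint8)
for B in(box(-51,19,-41,31,r.x[3],r.x[3]+24),box(19,59,-19,31,r.x[3],r.x[3]+24)):
    h=cv2.convexHull(((proj(p,place(B*[1,-1,1],r.x[:3]))+.5)).astype(np.int32)); cv2.fillConvexPoly(mm,h,1)
for v in range(155,300,8): 
    x=np.where(m[v])[0];y=np.where(mm[v])[0]
    print(v,x[[0,-1]] if len(x) else '',y[[0,-1]] if len(y) else '')
for n,u,v in(('body TL',225,240),('body TR',460,240),('leg TR',588,313)): print(n,R(u,v,r.x[3]+24).round(1), ((R(u,v,r.x[3]+24)-r.x[:2])).round(1))
E
python3 g.py | sed -n '/--/,$p'
```

```text
--
155  
163 [163 316] [162 319]
171 [155 321] [154 323]
179 [156 321] [155 323]
187 [156 321] [156 322]
195 [157 321] [156 322]
203 [158 321] [157 321]
211 [158 401] [157 402]
219 [159 410] [158 411]
227 [159 412] [159 412]
235 [160 411] [159 411]
243 [161 410] [160 410]
251 [161 409] [161 409]
259 [162 409] [161 408]
267 [163 408] [162 408]
275 [163 407] [162 407]
283 [164 406] [163 406]
291 [164 405] [164 405]
299 [165 396] [164 404]
body TL [493.9 -13.9] [-51.1  39. ]
body TR [562.2 -10.8] [17.1 42.1]
leg TR [602.6 -31.2] [57.5 21.7]
```

```bash
cat >> g.py <<'E'
print('==')
roi[295:]=0; roi[205:,200:360]=0
e=np.abs(mm-m)*roi; ys,xs=np.where(e>0); print(len(ys),np.histogram2d(ys,xs,bins=[[150,170,190,210,230,260,300],[140,170,200,300,330,400,440]])[0].astype(int).tolist())
for y0 in(None,2.67):
    g=(lambda q:f(q)) if y0 is None else (lambda q:f([q[0],q[1],np.radians(y0),q[3]]))
    r2=minimize(g,r.x,method='Nelder-Mead',options=dict(initial_simplex=r.x+np.array([[0]*4,[3,0,0,0],[0,3,0,0],[0,0,.03,0],[0,0,0,4]]),maxiter=300)); print(r2.fun,r2.x[:2],np.degrees(r2.x[2]),r2.x[3])
E
python3 g.py | sed -n '/==/,$p'
```

```text
==
1442 [[14, 24, 149, 46, 0, 0], [49, 305, 487, 113, 0, 0], [16, 0, 91, 13, 12, 0], [13, 0, 0, 0, 0, 13], [21, 0, 0, 0, 0, 2], [28, 21, 0, 0, 16, 9]]
1382.6901960784312 [545.0481873  -52.90840944] 1.9190121153940076 47.66718729775524
1503.058823529412 [545.23455925 -53.0653332 ] 3.2136302445618155 47.46220748284321
```

```bash
sed -i 's/(V<150)/(V<215)/;s/(H>=22)&(H<=45)/(H>=26)\&(H<=45)/' h.py; python3 g.py | sed -n '6,8p;/==/,$p'
```

```text
lb [20.3 -6.8] 21.4 -0.324
565.7372549019608 32250.0 [545.06853129 -53.13478151] 1.7579969209291162 46.98077035695033
shift 2.3452280099521006 -2.424751146881988
==
430 [[10, 20, 149, 40, 0, 0], [5, 0, 0, 39, 0, 0], [4, 0, 0, 12, 17, 0], [12, 0, 0, 0, 0, 23], [15, 0, 0, 0, 0, 22], [27, 20, 0, 0, 1, 14]]
365.7490196078431 [545.0990897  -53.06467243] 1.8366201860882998 46.99950857789884
508.08627450980396 [545.20575837 -53.31836907] 2.755384470447269 46.83803188620176
```

>>> {"method": "play_rows", "body": {
  "steps": [
    [[0.9,2.4,-2.1,0,0],[0.9,2.4,-2.1,0,0],[0.9,2.4,-2.1,4,0],[0.9,2.4,-2.1,8,0],[0.9,2.4,-2.1,8,0],[0.9,2.4,-2.1,8,0]]
  ]
}}

```text
time_s: 14.45
eef_pos: [540.8, -50.1, 73.9]
orientation: [-180.0, -0.0, 92.7]
wrist_force: [0.1, 0.5, -2.6]
width: 23.0
```

```bash
python3 - <<'E'
from h import *
import pickle
go(0,0,0,92.7)
p=cp('wrist'); im=snap('wrist','w8.png'); pickle.dump(p,open('w8.pkl','wb'))
s=open('g.py').read()
E
sed 's/w7\./w8./g' g.py | sed 's/^print(.jig.*$//; s/x0=np.array(\[544,-51/x0=np.array([543,-51/' > g8.py; python3 g8.py | sed -n '/==/,$p'
python3 - <<'E'
# key edge extraction: predicted key corners for jig pose vs local image, saved crop
from h import *; import pickle
p=pickle.load(open('w8.pkl','rb'));im=cv2.imread('pics/w8.png')
for th,o in((2.66,(530.0,18.64)),(2.31,(529.72,18.63))):
    q=[*o,np.radians(th)]; print(th,proj(p,place(np.array([[-44,26,36],[32,26,36],[-44,-26,36],[32,-26,36],[32,-48,36],[72,-48,36.]]),q)).round(1).tolist())
h=cv2.cvtColor(im,cv2.COLOR_BGR2HSV)
g=((h[...,0]>15)&(h[...,0]<30)&(h[...,2]>150)&(h[...,1]<130)).astype(np.uint8)
for v in(50,60,70,150,160,170,180): print('row',v,[ (int(a),int(b)) for a,b in zip(np.where(np.diff(np.r_[0,g[v]])==1)[0],np.where(np.diff(np.r_[g[v],0])==255)[0])][:8] )
for u in(170,180,350,370,385): print('col',u,np.where(g[:230,u])[0][[0,-1]])
E
```

```text
pos [540.8 -50.1  73.9] ori [-1.7995e+02 -1.0000e-02  9.2690e+01] t 14.45 w 23.0 F [ 0.1  0.5 -2.6]
shift [75.5, -537.9, 73.9] turn -0.0
==
482 [[6, 23, 259, 55, 0, 0], [8, 0, 2, 13, 0, 0], [5, 0, 0, 6, 9, 0], [12, 0, 0, 0, 0, 6], [20, 0, 0, 0, 0, 2], [29, 20, 0, 0, 1, 6]]
481.02745098039213 [541.71901014 -50.21646799] 2.0154653521599624 37.7435626589857
576.7254901960785 [541.89740191 -50.68188636] 2.212156604618694 37.831659873650764
2.66 [[158.3, 38.6], [328.6, 38.6], [167.3, 155.1], [324.6, 155.1], [323.0, 199.2], [403.2, 199.2]]
2.31 [[158.0, 38.0], [328.3, 39.1], [166.3, 154.5], [323.6, 155.5], [321.9, 199.6], [402.0, 200.1]]
row 50 [(160, 183), (216, 353), (363, 416)]
row 60 [(160, 180), (282, 321), (366, 415)]
row 70 [(161, 177), (368, 414)]
row 150 [(167, 407)]
row 160 [(323, 376), (381, 406)]
row 170 [(323, 405)]
row 180 [(323, 370), (373, 404)]
col 170 [ 38 154]
col 180 [ 39 154]
col 350 [  0 199]
col 370 [  0 199]
col 385 [  0 199]
```

>>> {"method": "play_rows", "body": {
  "steps": [
    [[0.9,-0.5,1.0,0,-0.005],[0.9,-0.5,1.0,0,-0.005],[0.9,-0.5,1.0,5,-0.005],[0.9,-0.5,1.0,10,-0.005],[0.9,-0.5,1.0,15,-0.005],[0.9,-0.5,1.0,20,-0.005],[0.9,-0.5,1.0,24,-0.005],[0.9,-0.5,1.0,24.5,-0.005],[0.9,-0.5,1.0,24.5,-0.005],[0.9,-0.5,1.0,24.5,-0.005]]
  ]
}}

```text
time_s: 15.5
eef_pos: [542.4, -50.7, 50.0]
orientation: [180.0, 0.0, 93.0]
wrist_force: [0.3, -0.6, -1.9]
width: 22.9
```

>>> {"method": "play_rows", "body": {
  "steps": [
    [[0.9,0,0,1,0],[0.9,0,0,1,0],[0.5,0,0,1,0],[0.3,0,0,1,0],[0.3,0,0,1,0],[0.3,0,0,1,0],[0.3,0,0,1,0],[0.3,0,0,-20,0],[0.3,0,0,-60,0],[0.3,0,0,-100,0],[0.3,-30,0,-140,0],[0.3,-60,0,-180,0],[0.3,-70,0,-190,0],[0.3,-70,0,-190,0],[0.3,-70,0,-190,0]]
  ]
}}

```text
time_s: 17.0
eef_pos: [544.8, -119.8, 238.2]
orientation: [-179.9, -0.1, 93.0]
wrist_force: [-0.1, 0.2, -0.3]
width: 60.2
```

```bash
cat > v.py <<'E'
from h import *
import pickle
go(530,18.6,160,114)
p=cp('wrist'); im=snap('wrist','w9.png'); pickle.dump(p,open('w9.pkl','wb'))
for n,sg,x0 in(('g',-1,(543,-51)),('o',1,(537,89))):
  l,st,c=mask(im,n); i=1+st[1:,4].argmax(); m=(l==i).astype(float); print(n,st[i])
  for z in(12,24):
    r=minimize(lambda q:(np.abs(model(p,q,sg,z)-m)).sum()/m.sum(),[*x0,.046],method='Nelder-Mead'); print(z,r.fun,r.x[:2],np.degrees(r.x[2]))
E
python3 v.py
```

```text
pos [ 544.8 -119.8  238.2] ori [-1.7986e+02 -1.1000e-01  9.2960e+01] t 17.0 w 60.2 F [-0.1  0.2 -0.3]
shift [139.0, -7.6, 78.2] turn -0.367
g [ 220   50  125   86 7654]
12 0.057903851375930564 [543.37900318 -49.05082566] 2.6486217626441477
24 0.1425936457676878 [543.00807947 -49.0675232 ] 2.7564875676110603Traceback (most recent call last):
  File "v.py", line 6, in <module>
    l,st,c=mask(im,n); i=1+st[1:,4].argmax(); m=(l==i).astype(float); print(n,st[i])
                           ~~~~~~~~~~~~~~~^^
ValueError: attempt to get argmax of an empty sequence
```

```bash
python3 -c "
from h import *
go(529.9,18.6,150,163.7)"
```

```text
pos [ 544.3 -119.3  237.3] ori [-1.7976e+02 -1.4000e-01  9.3000e+01] t 17.05 w 60.0 F [-0.6  0.3 -0.3]
shift [138.4, -7.2, 87.3] turn -1.234
```

>>> {"method": "play_rows", "body": {
  "steps": [
    [[0,15,-1,0,-0.13],[0,30,-2,0,-0.26],[0,50,-3,10,-0.39],[0,70,-4,20,-0.52],[0,90,-5,30,-0.65],[0,108,-6,45,-0.78],[0,124,-7,55,-0.91],[0,134,-7,70,-1.04],[0,138,-7,80,-1.17],[0,138,-7,87,-1.234],[0,138,-7,87,-1.234],[0,138,-7,87,-1.234],[0,138,-7,87,-1.234]]
  ]
}}

```text
time_s: 18.35
eef_pos: [531.3, 17.3, 152.5]
orientation: [-180.0, -0.0, 163.7]
wrist_force: [-0.3, -0.5, -0.4]
width: 85.6
```

Run:
```python
from h import *
import pickle
go(529.9,18.6,73,163.7)
p=cp('wrist'); im=snap('wrist','w10.png'); pickle.dump(p,open('w10.pkl','wb'))
h=cv2.cvtColor(im,cv2.COLOR_RGB2HSV); q=[530,18.64,np.radians(2.6)]
# white parts: bar line (z=100) and pointer
m=((h[...,1]<40)&(h[...,2]>190)).astype(np.uint8)
n,l,st,c=cv2.connectedComponentsWithStats(m)
for i in range(1,n):
    if st[i,4]>15: print('white',st[i].tolist(),c[i].round(1))
m=(((h[...,0]<6)|(h[...,0]>174))&(h[...,1]>170)&(h[...,2]>120)).astype(np.uint8)
n,l,st,c=cv2.connectedComponentsWithStats(m)
for i in range(1,n):
    if st[i,4]>8: print('red',st[i].tolist(),c[i].round(1))
P=lambda x,y,z:proj(p,place(np.array([[x,y,z]],float),q))[0].round(1)
print('pred tip',P(54*np.cos(-.33),54*np.sin(-.33),42),'pred red',P(52.4,34.7,40),'axis top',P(0,0,100))
```

```text
pos [531.3  17.3 152.5] ori [-1.8000e+02 -4.0000e-02  1.6365e+02] t 18.35 w 85.6 F [-0.3 -0.5 -0.4]
shift [1.8, 0.9, 79.5] turn -0.001
white [272, 226, 9, 44, 328] [276.  248.7]
white [106, 312, 11, 11, 63] [112.8 316.1]
red [337, 241, 14, 13, 97] [343.5 247.2]
pred tip [276.3 269.2] pred red [344.3 248.3] axis top [276.2 224.4]
```

>>> {"method": "play_rows", "body": {
  "steps": [
    [[0,1.8,0.9,20,0],[0,1.8,0.9,45,0],[0,1.8,0.9,65,0],[0,1.8,0.9,76,0],[0,1.8,0.9,79,0],[0,1.8,0.9,79,0],[0.9,1.8,0.9,79,0],[0.9,1.8,0.9,79,0],[0.9,1.8,0.9,79,0],[0.9,1.8,0.9,79,0],[0.9,1.8,0.9,79,0],[0.9,1.8,0.9,79,0],[0.9,1.8,0.9,79,0],[0.9,1.8,0.9,79,0]]
  ],
  "grip_force": 30
}}

```text
time_s: 19.8
eef_pos: [530.3, 17.6, 74.4]
orientation: [-179.9, 0.0, 163.7]
wrist_force: [-3.2, -3.2, 6.1]
width: 19.5
```

>>> {"method": "play_rows", "body": {
  "steps": [
    [[0.9,0,0,0,-0.06],[0.9,0,0,0,-0.13],[0.9,0,0,0,-0.2],[0.9,0,0,0,-0.27],[0.9,0,0,0,-0.34],[0.9,0,0,0,-0.41],[0.9,0,0,0,-0.48],[0.9,0,0,0,-0.55],[0.9,0,0,0,-0.62],[0.9,0,0,0,-0.69],[0.9,0,0,0,-0.76],[0.9,0,0,0,-0.82],[0.9,0,0,0,-0.87],[0.9,0,0,0,-0.9],[0.9,0,0,0,-0.915],[0.9,0,0,0,-0.915],[0.9,0,0,0,-0.915],[0.9,0,0,0,-0.915],[0.9,0,0,0,-0.915]]
  ]
}}

```text
time_s: 21.7
eef_pos: [530.1, 18.8, 74.4]
orientation: [180.0, 0.0, -143.9]
wrist_force: [-2.9, -0.6, 6.0]
width: 19.4
```

>>> {"method": "play_rows", "body": {
  "steps": [
    [[0.9,0,0,0,0],[0.6,0,0,0,0],[0.3,0,0,0,0],[0,0,0,0,0],[0,0,0,0,0],[0,0,0,0,0],[0,0,0,-20,0],[0,0,0,-60,0],[0,0,0,-100,0],[0,40,0,-140,0],[0,70,0,-180,0.1],[0,80,0,-210,0.2],[0,80,0,-210,0.3],[0,80,0,-210,0.3],[0,80,0,-210,0.3]]
  ]
}}

```text
time_s: 23.2
eef_pos: [465.1, -28.7, 283.1]
orientation: [180.0, -0.1, -161.0]
wrist_force: [-0.5, 0.5, -0.1]
width: 85.4
```

Run:
```python
from h import *
import pickle
go(0,0,0,0)
p=cp('wrist'); im=snap('wrist','w11.png'); pickle.dump(p,open('w11.pkl','wb'))
s=snap('scene','s11.png')
q=[530,18.64,np.radians(2.6)]; print(proj(p,place(np.array([[0,0,36.],[54*np.cos(.585),54*np.sin(.585),42]]),q)), proj(cp('scene'),place(np.array([[0,0,36.]]),q)))
A=cv2.resize(im[:,:,::-1],(500,375),interpolation=cv2.INTER_CUBIC)
c=proj(p,place(np.array([[20,10,40.]]),q))[0].astype(int); x,y=max(c[0]-75,0),max(c[1]-90,0)
B=cv2.resize(im[y:y+180,x:x+150,::-1],(500,600),interpolation=cv2.INTER_CUBIC); print(x,y)
C=cv2.resize(s[185:275,220:340,::-1],(300,225),interpolation=cv2.INTER_CUBIC)
t=np.zeros((600,800,3),np.uint8); t[:,:500]=B; t[:225,500:]=C; t[230:455,500:]=cv2.resize(A,(300,225)); cv2.imwrite('pics/f.png',t)
```

```text
pos [465.1 -28.7 283.1] ori [ 1.7995e+02 -6.0000e-02 -1.6096e+02] t 23.2 w 85.4 F [-0.5  0.5 -0.1]
shift [430.3, 178.8, 283.1] turn 0.332
[[296.97602234 236.07508257]
 [310.6495633  280.93358619]] [[281.73654299 227.20662669]]
225 165
```

View pics/f.png

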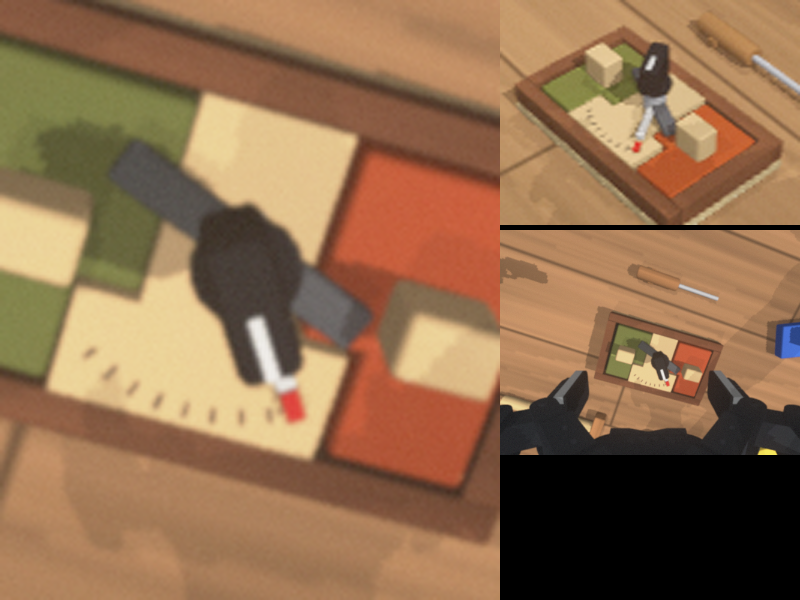

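The pointer tip at (288,388) butts against the red clip at (292,407). The keeper bar lies over both blocks, and both are flush. I'll do one numeric check and then hand in.

Run:
```python
from h import *; import pickle
p=pickle.load(open('w11.pkl','rb'));t=np.radians(2.6);M=np.array([[np.cos(t),-np.sin(t)],[np.sin(t),np.cos(t)]])
A={}
for n,u,v,z in(('tip',288,390,42),('red',292,407,40),('line a',255,320,100),('line b',271,376,100)):
    q=(ray(None,225+u/3.333,165+v/3.333,z,p)[:2]-[530,18.64])@M; print(n,q.round(1),np.hypot(*q).round(1),np.arctan2(q[1],q[0]).round(3)); A[n]=np.arctan2(q[1],q[0])
if abs(A['tip']-A['red'])<.05: print(ctrl.sign_off())
```

```text
tip [46.1 31.1] 55.5 0.593
red [52.7 34.8] 63.1 0.584
line a [1.3 1.2] 1.7 0.759
line b [16.6 10.8] 19.8 0.579
the job is handed in; nothing more can be done
None
```

I seated both blocks, turned the knob until its pointer met the red mark, opened the gripper and lifted clear. I handed the job in at about 23 s; the interface gives no verdict.

**Blocks:** After release, the wrist camera put the orange block about 1.4 mm from its seat and the olive one about 1.9 mm. Both were square to the jig to about 0.1° and fitted the flush height much better than a raised one. I didn't refit their poses after turning the knob, but the last picture shows both still lying flush.

**Knob:** The pointer tip stands at 0.593 rad and the red mark at 0.584 rad, a gap of about 0.5 mm at the tip. The keeper bar lies over both blocks.

**Disagreements:**
- My first hand reading of the jig from the scene camera was about 6 mm off in y. I used the wrist-camera pose instead, which three views agreed on to about 0.3 mm.
- One check script crashed while refitting the orange block, because that block was out of view.

**Other objects:** I never touched the mallet, the jar, the bodkin or the look-alikes. I saw nothing disturbed in the pictures, but I didn't measure their positions at the end.

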